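Take off a pinned guard, reset the dial under it and snap the guard back

ROBOT

A 7-joint arm with a two-finger parallel gripper is mounted at the origin on the work surface; the furniture and walls round the work are solid. World frame = base frame: x ahead of the robot, y to its left, z up, the work surface at z = 0. Lengths are in m, angles in rad, forces in N, time in s.
With the tool pointing down it reaches from about 0.4 to 0.9 m from the base axis. Payload 5.5 kg.
Tool frame: the origin (TCP) lies midway between the tips of the shut fingers; the grasp point (between the pads) lies 19 mm behind it; z points along the fingers, y is the line along which they close (so a half turn about z gives the same grasp; the last joint's range is limited). The gripper opens to 92 mm and grips with 3 to 60 N. Pads are 19 mm wide; open, the fingers measure 130 mm over their backs; the gripper's body (75 mm by 190 mm) begins 47 mm behind the grasp point.
Start: joints at [-0.879, 0.501, -0.427, 1.55, 0.221, 1.138, -0.21], TCP at [0.27, 0.591, 0.227] pointing down, gripper open.
Joint ranges: [-2.88, 2.88], [-0.31, 2.03], [-1.54, 1.56], [0.2, 2.42], [-1.41, 4.55], [0.19, 2.02], [-2.57, 2.57]. Speed limits (rad/s): [2.57, 2.57, 3.14, 3.14, 3.14, 3.14, 3.14].

INTERFACE

Orientations are given as a unit quaternion [w, x, y, z].
In Python, from workcell import bot gives the robot as it stands.
- The arm moves only by the tool drive_tool, never from a script. Its argument "moves" is a list of rows, each a list of 7 numbers: the closure, from 0 (fully open) to 1 (shut), then the shift along the tool's x, y, z in m, then the turn, a rotation vector about the tool's x, y, z in degrees. A call has 1 to 20 rows; each row shifts and turns the commanded pose from where the row before left it, along the tool's axes as they then stand; what a row does not reach is not made up. A row lasts 1/8 s, in which the tool goes at most 62.5 mm and 10.7 degrees, less where a joint would pass 70% of its speed; a pose out of reach is approached as far as the arm can. A call is refused whole if a number of a shift passes 0.0625 or a number of a turn 10.7, either way. A call with a gripper value outside its range is refused whole. The fingers move at their own pace and stop on an object; "force" is the grip in N (left out, the last holds). Time passes only in rows, so rows that do not move let the fingers close. It gives the time, the measured TCP pose, the force, the opening and the grip force at its end, in the units of the state.
- bot.sense(): the state, without advancing time (a new reading comes with each control period).
- bot.get_image(name): name is "side" or "top" or "wrist"; returns a dict with "color" (480x640x3 uint8, red, green, blue), "depth" (480x640 float32, m along the optical axis (not along the pixel's ray), 0 where there is no reading), "vertical_fov" (degrees; the focal length in pixels is half the picture's height over the tangent of half this angle, whatever the lens; pixels are square), "cx", "cy" (the principal point, pixels), "eye" and "orientation" of the camera in the world. Camera axes: x right, y up, looking along -z (the intrinsics and any distortion apply to the point x, -y, -z); pixel columns grow to the right and rows downward; lengths in m; the calibration is good to about 2 mm. A picture is of the moment at which its call begins.
- bot.close_job(): hands the job in; it is judged then, once.
The state is a dict: "t": time; "qpos": joint angles; "joint_vel": joint speeds; "joint_torque": joint torques, N m; "ee_pos": TCP position; "orientation": TCP orientation; "force": force on the tool from outside, world axes, zero at the start; "moment": the same for the moment, N m; "opening": finger opening in m; "gripper_force": force on a finger pad.
Only numpy, scipy, OpenCV 4.12 (cv2) and the standard library are available. Lean on these libraries where they do the work, as an engineer would, in place of code of your own. Each camera call takes 0.05 s, during which the arm holds its last target. There are 200 camera calls.

TASK

Reset the dial under the guard of the small speed unit: hook the pull tab and draw the sprung hinge pin back so that the guard pops up, lift the guard off and lay it on the bench clear of the unit, then turn the dial until its pointer stands at the raised set-point mark. Put the guard back, its left knuckle over the fixed pintle, and press its right end down until the sprung pin snaps home through the right knuckle. Do not tip the jar that stands beside the unit.

Things in the scene. Friction and masses are not known exactly. Their poses are not given: they have to be found in the camera images.
- unit: Speed unit, fixed: grey base 150 x 190 x 20 mm; two side walls (y +-58 to +-66 mm, tops z 56) carry the guard. Origin: centre of its underside. x to the back (hinge side), y to the left (pintle), z up. At x 40: left bracket (inner face y 69, 36 wide, top z 76) and right pin housing (y -69 to -87, 30 wide, top z 76; a collar to y -93, top z 75).
- guard: Loose aluminium plate 111 x 134 x 4 mm (x -60 to 51, y -67 to 67), 0.3 kg. Origin at its underside, at 0, 0, 56 mm of the unit's frame when fitted, axes as the unit's; the right end then floats up to 3 mm over its wall. At the back at each end a knuckle: x 29 to 51, y 55 to 67 (and -55 to -67), z 0 to 20 mm, with a square bore 12 x 12 mm along y, centred at x 40, z 10.
- rib_top (a point): Middle of the top of the guard's upright black rib, by which it is held: 12 mm thick in x, 64 mm long in y, top 40 mm above the plate's underside (guard frame -4, 0, 40 mm); its foot plate is 24 x 72 mm, up to z 7 mm.
- guard_left (a point): Centre of the guard's left bore, 2 mm inside its end (guard frame 40, 65, 10 mm). To come off, the guard is tipped, right end up, about the pintle to some 0.3 rad, until the right knuckle clears the housing, then shifted 15 mm or more to the right, off the pintle, and lifted; it goes back the same way (held 2 mm high, so that the plate clears the wall's top).
- guard_right (a point): Centre of the guard's right bore, 2 mm inside its end (guard frame 40, -65, 10 mm). Once the pin is drawn, a sprung round plunger (at x 30, y -50 mm of the unit, 16 mm stroke, 5 N pressed down, 3 N at the top) tips this end up by about 18 mm and it stays up.
- pintle (a point): Point on the axis of the fixed pintle, a round steel stub of 6 mm diameter that juts 7.5 mm to the right from the left bracket, its tip at y 61.5; unit frame 40, 65, 66 mm. The left bore goes over it; end of guard and bracket then stand 2 mm apart.
- pin_seat (a point): Point on the sprung pin's axis on the right, unit frame 40, -65, 66 mm; the right bore lies round it when the guard is home.
- pin (a joint): Sprung pin, slide in m: 0 = home (nose juts 8 mm left out of the housing, into the bore), grows as it is drawn to the right (unit's -y), stop at 0.012. Spring 3 N at home, 6.5 N at the stop; it returns when let go. The nose is bevelled on top, flat below: a guard pressed down on it (10 to 20 N at its right end, on the plate) pushes it back, then it snaps through the bore.
- tab_top (a point): Middle of the top edge of the pin's upright steel pull tab: unit frame 40, -113, 102 mm with the pin home. The tab is 32 mm wide in x and 5 mm thick in y (its top lip 9 mm, outward) and reaches down to z 56. Push its inner (+y) face, above the housing's top, with shut fingers.
- dial (a joint): The dial's angle in rad, positive anticlockwise from above; 0 = pointer to the front (the unit's -x). Axis vertical at x -10, y 0 in the unit's frame. It turns stiffly (0.04 Nm) and stays.
- dial_tip (a point): Tip of the dial's short light pointer, 29 mm from its axis; this frame turns with the dial. The dial, hidden by the guard, is a black disc of 48 mm diameter with a bar grip across it along the pointer's line, 46 mm long, 12 mm thick; disc top 28 mm, bar top 50 mm above the bench.
- mark (a joint): Angle of the set-point mark about the dial's axis, same zero and sense as the dial's; the robot cannot shift it. The dial is right when both angles are equal.
- mark_tip (a point): Inner end of the set-point mark: a raised light bar 12 x 5 x 4 mm on the base, 30 to 42 mm from the dial's axis; this frame turns with the mark. (The small flat ticks round the dial are only a scale.)
- alu_jar: White jar of 72 mm diameter, 110 mm high, loose, standing to the left of the unit; a bystander. Origin at the centre of its underside, z up.
Things that resemble listed ones, but are neither listed nor needed, are in the scene too. Leave any purple look-alike of the guard alone.

How it is judged:
By the outcome, as a careful person would: the job done as asked, in the order asked, and still so for the second after the job is handed in, with the robot touching nothing.
It also fails if it takes over 72 s, if anything falls off the work surface, if the arm or the gripper's body presses on something with over 40 N, if the wrist force passes 120 N, or if a joint passes its speed limit or range.

## Working session

There is one attempt and no reset: what is moved stays moved. The work goes in short steps, Python scripts to look and compute and a tool call to move; the robot and the scene stay as the last step left them, time stands still between calls to the robot, and variables do not carry over. Pictures are saved under pics/ and viewed, at most 13 in all, crops included, and the job is handed in when it is done.

Besides the shell and the picture viewer there is one more tool, called after ">>>" as a command line: name --pt "numbers of a row" for each row, then --argument value for the rest. drive_tool: Moves the arm, as the interface text tells. Its arguments: {"type":"object","properties":{"moves":{"type":"array"},"force":{"type":"number"}},"required":["moves"]}

```bash
mkdir -p pics; ls; cat > h.py <<'E'
import numpy as np, cv2, pickle
from scipy.spatial.transform import Rotation as R
from workcell import bot
def quat(q): return R.from_quat([q[1],q[2],q[3],q[0]])
def pts(im):
    H,W=im["depth"].shape; f=H/2/np.tan(np.radians(im["vertical_fov"])/2)
    u,v=np.meshgrid(np.arange(W),np.arange(H)); d=im["depth"]
    p=np.stack([(u-im["cx"])/f*d,-(v-im["cy"])/f*d,-d],-1)
    return p@quat(im["orientation"]).as_matrix().T+np.array(im["eye"])
def ray(im,u,v,z):
    H=480; f=H/2/np.tan(np.radians(im["vertical_fov"])/2)
    d=quat(im["orientation"]).apply([(u-im["cx"])/f,-(v-im["cy"])/f,-1]); e=np.array(im["eye"])
    return e+d*(z-e[2])/d[2]
def proj(im,p):
    f=240/np.tan(np.radians(im["vertical_fov"])/2)
    c=quat(im["orientation"]).inv().apply(np.array(p)-im["eye"])
    return im["cx"]+f*c[...,0]/-c[...,2], im["cy"]-f*c[...,1]/-c[...,2]
def save(im,n,crop=None,s=1):
    c=im["color"][:,:,::-1]
    if crop: a,b,w,h=crop; c=c[b:b+h,a:a+w]
    cv2.imwrite("pics/"+n,cv2.resize(c,None,fx=s,fy=s,interpolation=cv2.INTER_CUBIC))
E
python3 - <<'E'
from h import *
s=bot.sense(); print(s)
for n in("top","side"):
    im=bot.get_image(n); pickle.dump(im,open(n+"0.pkl","wb")); save(im,n+"0.png")
    print(n,{k:im[k] for k in im if k not in("color","depth")})
E
```

```text
pics
{'t': 0.0, 'qpos': array([-0.87879992,  0.50181563, -0.42675868,  1.55143398,  0.22081501,
        1.13830975, -0.21031771]), 'joint_vel': array([1.29439198e-03, 5.09902897e-04, 1.63735947e-03, 1.58305679e-03,
       3.46639859e-04, 1.02132010e-03, 8.80466321e-05]), 'joint_torque': array([ 9.61858859e-04, -5.66590083e+01, -5.81600681e+00, -2.79111725e+01,
       -6.87167910e-02,  3.07813520e-02,  1.74905872e-04]), 'ee_pos': array([0.27003161, 0.59049379, 0.22570236]), 'orientation': array([-2.17507734e-04,  2.12753623e-01,  9.77105410e-01, -9.30639840e-04]), 'force': array([ 0.19661216, -0.16818595, -0.98253559]), 'moment': array([-0.00769176, -0.01475053,  0.00066209]), 'gripper_force': 0.0, 'opening': 0.09192131366335893}
top {'vertical_fov': 43.385597002558534, 'cx': 322.49849218770703, 'cy': 248.43695113902228, 'eye': array([0.22693187, 0.08317735, 1.53028409]), 'orientation': array([ 0.70534092,  0.05691791, -0.05742524, -0.70424206])}
side {'vertical_fov': 43.04903059706288, 'cx': 323.87442960847915, 'cy': 230.7333677347313, 'eye': array([ 0.47541043, -0.94426426,  0.97718195]), 'orientation': array([ 9.13144968e-01,  4.07624145e-01, -9.03576528e-04, -2.82961407e-03])}
```

View pics/top0.png

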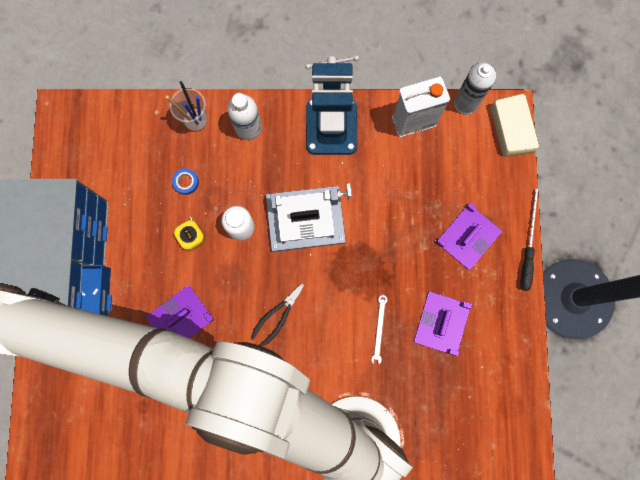

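View pics/side0.png

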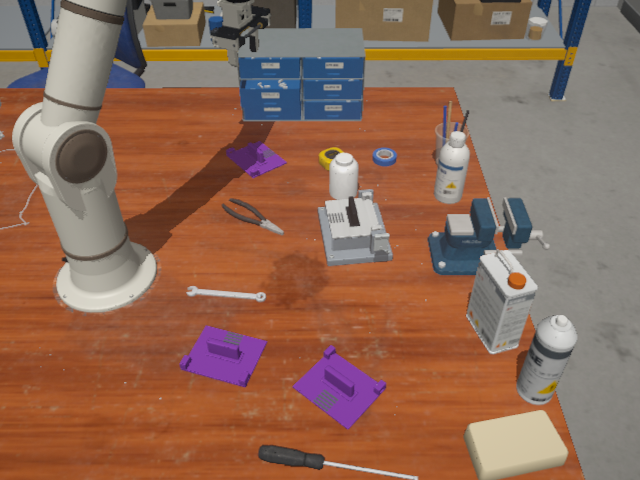

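The top picture shows the grey unit at (305,220) with the black rib at (305,215) and the pull tab at (349,190). The white jar is at (237,222). The purple look-alikes at (470,235), (442,322) and (180,315) are to be left alone.

```bash
python3 - <<'E'
from h import *
im=pickle.load(open("top0.pkl","rb")); P=pts(im); hsv=cv2.cvtColor(im["color"],cv2.COLOR_RGB2HSV)
roi=np.zeros((480,640),bool); roi[170:265,255:360]=1
print("table z",np.median(P[280:290,300:340,2]))
notwood=roi&(hsv[...,1]<110)
b=notwood&(abs(P[...,2]-.02)<.007)
def rect(m,z,n):
    m=m.astype(np.uint8); k,l,st,_=cv2.connectedComponentsWithStats(m); i=1+np.argmax(st[1:,4]); v,u=np.nonzero(l==i)
    w=np.array([ray(im,a,c,z)[:2] for a,c in zip(u,v)])
    (c,s,a)=cv2.minAreaRect((w*1000).astype(np.float32)); print(n,len(u),u.mean(),v.mean(),"c",np.round(c,1),"s",np.round(s,1),"a",round(a,2)); return w
allu=notwood&(P[...,2]>.012)
rect(b,.02,"base"); 
rib=roi&(im["color"].max(-1)<70)&(P[...,2]>.08); rect(rib,.096,"rib")
tab=roi&(P[...,2]>.088)&(np.arange(640)[None]>335); rect(tab,.102,"tab")
pl=roi&(abs(P[...,2]-.06)<.006); rect(pl,.06,"plate")
j=np.zeros((480,640),bool); j[195:245,212:262]=1
v,u=np.nonzero(j&(P[...,2]>.09)); print("jar",u.mean(),v.mean(),P[v,u].mean(0),P[v,u,2].max())
save(im,"top0c.png",(205,160,170,120),4.5)
im=pickle.load(open("side0.pkl","rb"));save(im,"side0c.png",(290,140,130,130),4.5)
E
```

```text
table z 0.0012376119914494499
base 1302 304.49923195084483 230.51996927803378 c [551.4 127.2] s [149.9 190.2] a 6.52
rib 139 304.1151079136691 213.93525179856115 c [545.5 127.2] s [14.6 63.6] a 6.59
tab 47 348.6170212765957 189.85106382978722 c [605.7  19.1] s [32.3  9. ] a 7.57
plate 1756 303.89464692482915 216.95728929384967 c [549.1 122.5] s [112.1 161.4] a 7.05
jar 235.69881556683586 219.2351945854484 [0.52316082 0.28685944 0.13933911] 1.5302840851062012
```

View pics/top0c.png

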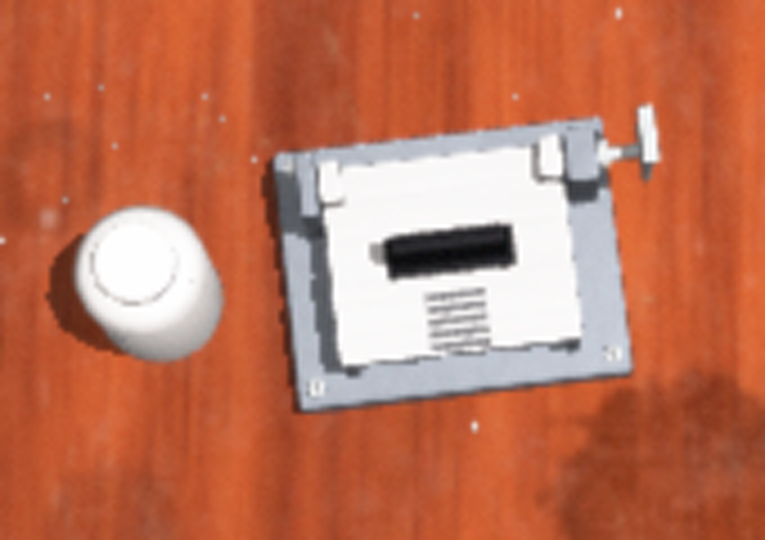

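The enlarged crop shows the unit with its white guard, black rib at (450,250), pull tab at (648,135) and the jar at the left. This guard sits on the only grey unit and isn't purple, so it is the right one. The unit is at about (0.5514, 0.1272) with a yaw of +6.55°, and the rib and tab agree with that. I'll turn the tool first so that its x lies along unit y and its y along unit x.

>>> drive_tool --pt "1 0 0 0 0 0 9.8" --pt "1 0 0 0 0 0 9.8" --pt "1 0 0 0 0 0 9.8" --pt "1 0 0 0 0 0 9.8" --pt "1 0 0 0 0 0 9.8" --pt "1 0 0 0 0 0 9.9" --pt "1 0 0 0 0 0 0" --force 20

```text
t: 0.98
ee_pos: [0.27, 0.5909, 0.2262]
orientation: [0.0, 0.665, 0.747, -0.0]
force: [0.3, -0.1, 0.7]
opening: 0.0269
gripper_force: 0.0
```

```bash
cat >> h.py <<'E'
C=np.array([.5514,.1272,0]); YAW=6.55
U=R.from_euler('z',YAW,degrees=True)
def toU(p): return U.inv().apply(np.array(p)-C)
def toW(p): return U.apply(np.array(p))+C
T0=R.from_matrix(np.array([[0,1,0],[1,0,0],[0,0,-1.]]).T) # tool x=unit y, tool y=unit x, z down
def go(p,tilt=0,spin=0,s=None):
    """p: TCP target mm in unit frame; tilt deg right end up; spin deg ccw. prints shift (mm, tool axes) and rotvec (deg, tool axes)"""
    s=s or bot.sense(); q=quat(s["orientation"])
    T=U*R.from_euler('z',spin,degrees=True)*R.from_euler('x',-tilt,degrees=True)*T0
    print("t %.2f now"%s["t"],np.round(toU(s["ee_pos"])*1000,1),"shift",np.round(q.inv().apply(toW(np.array(p)/1000)-s["ee_pos"])*1000,1),
      "rot",np.round((q.inv()*T).as_rotvec(degrees=True),2),"F",np.round(U.inv().apply(s["force"]),1),"open %.1f grip %.1f q7 %.2f"%(s["opening"]*1000,s["gripper_force"],s["qpos"][6]))
E
python3 -c "
from h import *
go([40,-94,150])"
```

```text
t 0.97 now [-226.6  492.8  226.2] shift [-587.1  265.8   76.7] rot [-0.01  0.05  0.08] F [ 0.3 -0.2  0.7] open 26.9 grip 0.0 q7 -1.15
```

>>> drive_tool --pt "1 -0.042 0.019 0 0 0 0" --pt "1 -0.042 0.019 0 0 0 0" --pt "1 -0.042 0.019 0 0 0 0" --pt "1 -0.042 0.019 0 0 0 0" --pt "1 -0.042 0.019 0 0 0 0" --pt "1 -0.042 0.019 0 0 0 0" --pt "1 -0.042 0.019 0 0 0 0" --pt "1 -0.042 0.019 0 0 0 0" --pt "1 -0.042 0.019 0 0 0 0" --pt "1 -0.042 0.019 0 0 0 0" --pt "1 -0.042 0.019 0 0 0 0" --pt "1 -0.042 0.019 0 0 0 0" --pt "1 -0.042 0.019 0 0 0 0" --pt "1 -0.042 0.019 0 0 0 0" --pt "1 0 0 0 0 0 0"

```text
t: 2.85
ee_pos: [0.6027, 0.0317, 0.2263]
orientation: [0.001, 0.667, 0.745, -0.001]
force: [-1.2, -1.0, -0.1]
opening: 0.0005
gripper_force: 0.0
```

```bash
python3 -c "
from h import *
go([40,-94,150])
im=bot.get_image('wrist');pickle.dump(im,open('w0.pkl','wb'));save(im,'w0.png')
print(im['eye'],proj(im,toW([.04,-.113,.102])),proj(im,toW([-.004,0,.096])))
"
```

```text
t 2.85 now [  40.  -100.8  226.3] shift [ 7.  -0.1 76.3] rot [-0.    0.16 -0.22] F [-1.3 -0.9 -0.1] open 0.5 grip 0.0 q7 0.03
[0.59400595 0.10591755 0.38401443] (np.float64(317.9678986032525), np.float64(246.03809756981144)) (np.float64(257.1555477259926), np.float64(95.8240861141422))
```

View pics/w0.png

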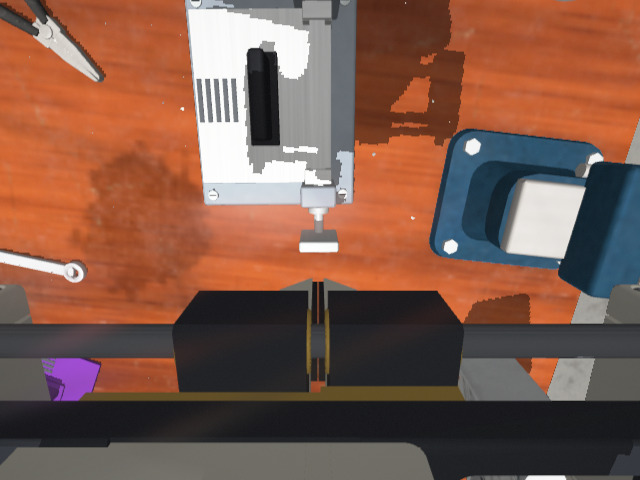

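The wrist picture shows the tab's lip at about (319,241), predicted (318,246), and the rib centred at (263,97), predicted (257,96), so the pose fits. The vise is at the right. I'll check its height before going down.

```bash
python3 -c "
from h import *
P=pts(pickle.load(open('top0.pkl','rb')))
for a in np.arange(.62,.86,.02):
    m=(P[...,0]>a)&(P[...,0]<a+.02)&(P[...,1]>-.06)&(P[...,1]<.26); print(round(a,2),P[m][:,2].max().round(3), P[m][np.argmax(P[m][:,2])].round(3))
P=pts(pickle.load(open('side0.pkl','rb'))); 
j=P[150:200,330:358].reshape(-1,3); j=j[(j[:,2]>.02)&(j[:,2]<.075)&(j[:,1]>.2)]; c=cv2.minEnclosingCircle((j[:,:2]*1000).astype(np.float32)); print('jar side',c,len(j),j.min(0),j.max(0))
"
```

```text
0.62 0.105 [0.621 0.018 0.105]
0.64 0.013 [0.649 0.076 0.013]
0.66 0.012 [0.669 0.058 0.012]
0.68 0.012 [ 0.696 -0.02   0.012]
0.7 0.012 [ 0.715 -0.042  0.012]
0.72 0.03 [0.733 0.092 0.03 ]
0.74 0.111 [0.759 0.059 0.111]
0.76 0.148 [0.778 0.26  0.148]
0.78 0.156 [0.798 0.259 0.156]
0.8 0.156 [0.81  0.26  0.156]
0.82 0.148 [0.821 0.258 0.148]
0.84 0.138 [0.846 0.033 0.138]
jar side ((516.8366088867188, 349.08819580078125), 97.47651672363281) 556 [0.49725728 0.2516389  0.02003693] [0.56626356 0.44616606 0.07496449]
```

>>> drive_tool --pt "1 0.004 0 0.03 0 0 0" --pt "1 0.003 0 0.03 0 0 0" --pt "1 0 0 0 0 0 0"

```text
t: 3.28
ee_pos: [0.5977, 0.0462, 0.1642]
orientation: [-0.002, 0.664, 0.748, -0.002]
force: [0.6, 0.2, -0.2]
opening: 0.0003
gripper_force: 0.0
```

>>> drive_tool --pt "1 0 0 0 0 0 0" --pt "1 0 0 0 0 0 0"

```text
t: 3.52
ee_pos: [0.6016, 0.0445, 0.1684]
orientation: [0.001, 0.665, 0.746, 0.001]
force: [-0.2, -0.2, 0.0]
opening: 0.0003
gripper_force: 0.0
```

```bash
python3 -c "
from h import *
go([40,-95,86])"
```

```text
t 3.52 now [ 40.5 -87.9 168.4] shift [-7.1 -0.7 82.4] rot [ 0.15 -0.01  0.02] F [-0.2 -0.2  0. ] open 0.3 grip 0.0 q7 0.02
```

>>> drive_tool --pt "1 -0.003 0 0.02 0 0 0" --pt "1 -0.003 0 0.02 0 0 0" --pt "1 0 0 0.02 0 0 0" --pt "1 0 0 0.014 0 0 0" --pt "1 0 0 0.008 0 0 0" --pt "1 0 0 0 0 0 0" --pt "1 0 0 0 0 0 0" --pt "1 -0.004 0 0 0 0 0" --pt "1 -0.003 0 0 0 0 0" --pt "1 -0.003 0 0 0 0 0" --pt "1 -0.001 0 0 0 0 0" --pt "1 0 0 0 0 0 0"

```text
t: 5.03
ee_pos: [0.603, 0.0284, 0.0852]
orientation: [-0.0, 0.665, 0.747, 0.001]
force: [-0.3, 5.1, 3.5]
opening: 0.0002
gripper_force: 2.5
```

```bash
python3 -c "
from h import *
go([40,-110,86])"
```

```text
t 5.03 now [  40.  -104.1   85.2] shift [-5.9  0.  -0.8] rot [ 0.06 -0.06  0.03] F [0.3 5.1 3.5] open 0.2 grip 2.5 q7 0.05
```

>>> drive_tool --pt "1 -0.002 0 0 0 0 0" --pt "1 -0.002 0 0 0 0 0" --pt "1 -0.001 0 0 0 0 0" --pt "1 0 0 0 0 0 0" --pt "1 0 0 0 0 0 0"

```text
t: 5.65
ee_pos: [0.6036, 0.0236, 0.0852]
orientation: [-0.0, 0.665, 0.747, 0.001]
force: [-0.8, 5.2, 3.6]
opening: 0.0002
gripper_force: 2.9
```

```bash
python3 -c "
from h import *
go([40,-110,86])
im=bot.get_image('side');pickle.dump(im,open('s1.pkl','wb'));save(im,'s1.png',(290,150,130,120),5)
for p in ([.04,-.067,.076],[-.06,-.067,.060]): print(proj(im,toW(p)))
"
```

```text
t 5.65 now [  40.  -108.9   85.2] shift [-1.1 -0.  -0.8] rot [ 0.06 -0.07  0.04] F [-0.2  5.3  3.6] open 0.2 grip 2.9 q7 0.06
(np.float64(376.91880047012546), np.float64(229.09059064276457))
(np.float64(332.2841869917505), np.float64(238.0567610125485))
```

View pics/s1.png

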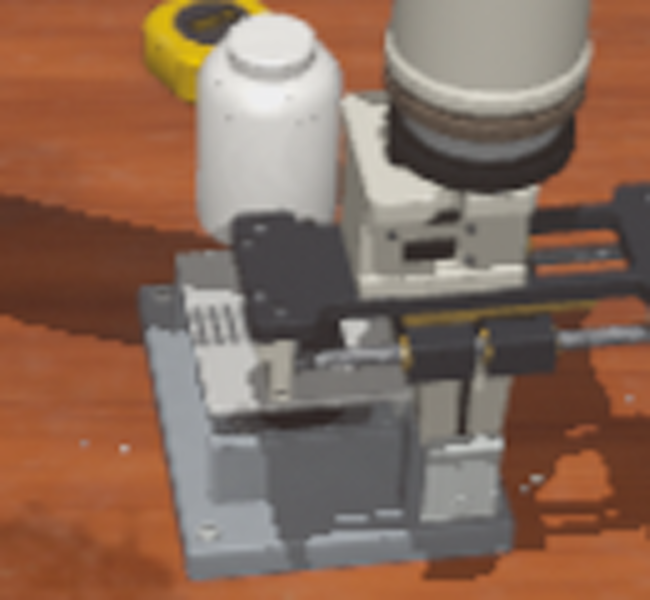

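The crop shows a dark gap under the guard's right edge at (290,410). That edge stands about 5 px higher than its fitted place, so the guard has popped up. I'll back off the tab and rise.

>>> drive_tool --pt "1 0.006 0 0 0 0 0" --pt "1 0.006 0 0 0 0 0" --pt "1 0.003 0 -0.015 0 0 0" --pt "1 0 0 -0.03 0 0 0" --pt "0.4 0 0 -0.03 0 0 0" --pt "0.4 0.03 -0.015 -0.025 0 0 0" --pt "0.4 0.03 -0.015 0 0 0 0" --pt "0.4 0.02 -0.01 0 0 0 0" --pt "0.4 0.01 0 0 0 0 0" --pt "0.4 0 0 0 0 0 0" --pt "0.4 0 0 0 0 0 0"

```text
t: 7.08
ee_pos: [0.5521, 0.1205, 0.1847]
orientation: [0.0, 0.666, 0.746, -0.0]
force: [0.2, 0.2, 0.7]
opening: 0.055
gripper_force: 0.0
```

```bash
python3 -c "
from h import *
go([-4,0,150],8)
im=bot.get_image('wrist');pickle.dump(im,open('w1.pkl','wb'));save(im,'w1.png')
P=pts(im); c=im['color']; m=(c.max(-1)<70)&(P[...,2]>.07)&(P[...,2]<.14); m[270:]=0
l,L,st,cc=cv2.connectedComponentsWithStats(m.astype(np.uint8))
for i in range(1,l):
  if st[i,4]>150:
    q=toU(P[L==i])*1000; print(st[i],cc[i].round(),np.percentile(q,[2,50,98],axis=0).round(1).tolist()); 
pl=(c.min(-1)>120); q=toU(P.reshape(-1,3)).reshape(480,640,3)*1000
m=(abs(q[...,1])<62)&(q[...,0]>-58)&(q[...,0]<-22)&(q[...,2]>45)&(q[...,2]<90); Q=q[m]
if len(Q): print(len(Q),'slope dz/dy',np.polyfit(Q[:,1],Q[:,2],1), Q[:,1].min(),Q[:,1].max())
"
```

```text
t 7.08 now [-1.000e-01 -6.700e+00  1.847e+02] shift [ 6.7 -3.9 34.7] rot [-0.   -7.94 -0.12] F [0.3 0.2 0.7] open 55.0 grip 0.0 q7 -0.14
[302 238  26  32 642] [315. 256.] [[-12.3, -31.2, 73.1], [-1.4, -15.2, 106.1], [6.8, -3.1, 109.0]]
7349 slope dz/dy [-0.1419314  69.30488909] -61.99185815189529 61.73746251017157
```

View pics/w1.png

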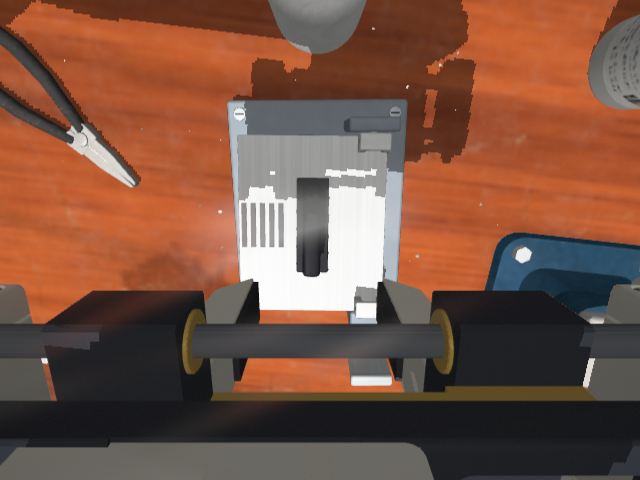

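The wrist picture shows the tipped guard (slope −0.142, about 8.1°) with the rib between columns 297 and 329 and the fingers open on either side of it. I'll tilt the tool by 8.1° and line it up over the rib.

>>> drive_tool --pt "0.4 0.004 -0.002 0 0 -4 0" --pt "0.4 0.008 -0.002 0 0 -4.1 0" --pt "0.4 0 0 0 0 0 0" --pt "0.4 0 0 0 0 0 0"

```text
t: 7.62
ee_pos: [0.5464, 0.1323, 0.1841]
orientation: [0.052, 0.664, 0.744, -0.047]
force: [1.2, 0.3, 0.2]
opening: 0.0553
gripper_force: 0.0
```

```bash
cat >> h.py <<'E'
def guard(g,tilt,base=(0,0,56)):
    """guard point (mm, guard frame) in unit frame when tipped about the pintle axis"""
    p=np.array(g,float)+base-[0,65,66]; return R.from_euler('x',-tilt,degrees=True).apply(p)+[0,65,66]
E
python3 -c "
from h import *
im=pickle.load(open('w1.pkl','rb'))
for u,v,z in ((297,200,.105),(329,200,.105),(297,260,.105),(329,260,.105)): print(toU(ray(im,u,v,z))*1000)
t=guard([-4,0,13],8.1); print(t); go(t,8.1)"
```

```text
[-13.68485141  26.18064684 105.        ]
[  7.09815459  26.13915007 105.        ]
[-14.40093228 -15.02318651 105.        ]
[  7.37338148 -15.06832796 105.        ]
[-4.          1.07116594 78.12865105]
t 7.62 now [ -4.4   5.6 184.1] shift [ 10.4   0.4 105.5] rot [-0.03 -0.02 -0.09] F [1.2 0.2 0.2] open 55.3 grip 0.0 q7 -0.33
```

>>> drive_tool --pt "0.4 0.006 0.001 0.02 0 0 0" --pt "0.4 0.004 0 0.02 0 0 0" --pt "0.4 0 0 0.02 0 0 0" --pt "0.4 0 0 0.02 0 0 0" --pt "0.4 0 0 0.015 0 0 0" --pt "0.4 0 0 0.01 0 0 0" --pt "0.4 0 0 0 0 0 0" --pt "0.4 0 0 0 0 0 0"

```text
t: 8.62
ee_pos: [0.5481, 0.1291, 0.0794]
orientation: [0.053, 0.664, 0.744, -0.047]
force: [-0.4, 0.2, 0.0]
opening: 0.0551
gripper_force: 0.0
```

```bash
python3 -c "
from h import *
go(guard([-4,0,13],8.1),8.1)"
```

```text
t 8.62 now [-3.   2.3 79.4] shift [-1.  -1.   1.4] rot [ 0.05 -0.03 -0.02] F [-0.3  0.2  0. ] open 55.1 grip 0.0 q7 -0.36
```

>>> drive_tool --pt "0.8 0 -0.0005 0.001 0 0 0" --pt "1 0 0 0 0 0 0" --pt "1 0 0 0 0 0 0" --pt "1 0 0 0 0 0 0" --pt "1 0 0 0 0 0 0" --pt "1 0 0 0 0 0 0" --force 35

```text
t: 9.38
ee_pos: [0.5473, 0.1288, 0.0778]
orientation: [0.053, 0.664, 0.744, -0.047]
force: [0.5, -0.3, 0.6]
opening: 0.0118
gripper_force: 35.0
```

```bash
python3 -c "
from h import *
go(guard([-4,0,13],8.1),8.1)
s=bot.sense(); p=toU(s['ee_pos'])*1000; 
g0=R.from_euler('x',8.1,degrees=True).apply(p-[0,65,66])+[0,65,66]; print('tcp in untipped frame',g0)
for k in (10,12,14,17): print(k, R.from_euler('x',8.1-k,degrees=True).apply(p-[0,65,66])+[0,65,66])"
```

```text
t 9.38 now [-3.9  2.  77.8] shift [-1.  -0.1 -0.1] rot [ 0.01 -0.01 -0.  ] F [ 0.4 -0.4  0.6] open 11.8 grip 35.0 q7 -0.36
tcp in untipped frame [-3.92025017  1.00205048 68.85192093]
10 [-3.92025017  2.46955401 79.92172115]
12 [-3.92025017  2.99350693 82.09552151]
14 [-3.92025017  3.59300521 84.24971196]
17 [-3.92025017  4.63227749 87.43849515]
```

The grip holds at 11.8 mm and 35 N. I'll tip the guard to about 17° about the pintle and lift it 1 mm with it.

>>> drive_tool --pt "1 0 0 -0.0018 0 -1.5 0" --pt "1 0 0 -0.0018 0 -1.5 0" --pt "1 0.0001 0 -0.0018 0 -1.5 0" --pt "1 0.0001 0 -0.0018 0 -1.5 0" --pt "1 0.0001 0 -0.0018 0 -1.5 0" --pt "1 0.0001 0 -0.0018 0 -1.6 0" --pt "1 0 0 0 0 0 0" --pt "1 0 0 0 0 0 0"

```text
t: 10.38
ee_pos: [0.5466, 0.1304, 0.0883]
orientation: [0.112, 0.658, 0.738, -0.1]
force: [-0.6, -4.3, -1.2]
opening: 0.0116
gripper_force: 35.0
```

```bash
python3 -c "
from h import *
go(guard([-4,1,13],17.2)+[0,0,1],17.2)
go(guard([-4,1,13],17.2)+[0,-18,3],17.2)
go([-22,-237,80],0)
im=pickle.load(open('top0.pkl','rb')); print([ (toU(ray(im,u,v,0.0))*1000).round() for u,v in ((437,240),(468,205),(374,296),(388,296),(432,292))])"
```

```text
t 10.38 now [-4.4  3.7 88.3] shift [ 0.8  0.4 -0.8] rot [-0.06  0.1  -0.03] F [-1.1 -4.2 -1.2] open 11.6 grip 35.0 q7 -0.53
t 10.38 now [-4.4  3.7 88.3] shift [-17.    0.4   2.6] rot [-0.06  0.1  -0.03] F [-1.1 -4.2 -1.2] open 11.6 grip 35.0 q7 -0.53
t 10.38 now [-4.4  3.7 88.3] shift [-227.4  -17.4   79.5] rot [-0.05 17.3  -0.04] F [-1.1 -4.2 -1.2] open 11.6 grip 35.0 q7 -0.53
[array([ -90., -332.,    0.]), array([  -8., -425.,    0.]), array([-215., -152.,    0.]), array([-219., -188.,    0.]), array([-222., -300.,    0.])]
```

>>> drive_tool --pt "1 -0.002 0 0 0 0 0" --pt "1 -0.002 0 0 0 0 0" --pt "1 -0.003 0 0.0006 0 0 0" --pt "1 -0.003 0 0.0006 0 0 0" --pt "1 -0.003 0 0.0006 0 0 0" --pt "1 -0.003 0 0.0006 0 0 0" --pt "1 -0.002 0 0.0004 0 0 0" --pt "1 0 0 0 0 0 0"

```text
t: 11.38
ee_pos: [0.5489, 0.113, 0.0909]
orientation: [0.112, 0.658, 0.738, -0.1]
force: [0.1, 0.2, -2.9]
opening: 0.0116
gripper_force: 35.0
```

```bash
python3 -c "
from h import *
go(guard([-4,1,13],17.2)+[0,-18,3],17.2)"
```

```text
t 11.38 now [ -4.1 -13.8  90.9] shift [ 0.6  0.1 -0. ] rot [-0.01  0.   -0.03] F [ 0.2  0.2 -2.9] open 11.6 grip 35.0 q7 -0.51
```

>>> drive_tool --pt "1 -0.003 0 -0.0095 0 0 0" --pt "1 -0.006 0 -0.019 0 0 0" --pt "1 -0.006 0 -0.019 0 0 0" --pt "1 -0.006 0 -0.019 0 0 0" --pt "1 -0.003 0 -0.0095 0 0 0" --pt "1 -0.005 0 0 0 4.3 0" --pt "1 -0.02 -0.002 0 0 4.3 0" --pt "1 -0.03 -0.003 0 0 4.3 0" --pt "1 -0.03 -0.003 0 0 4.3 0" --pt "1 -0.03 -0.003 0 0 0 0" --pt "1 -0.03 -0.003 0 0 0 0" --pt "1 -0.03 -0.003 0 0 0 0" --pt "1 -0.02 -0.001 0 0 0 0" --pt "1 -0.015 0 0 0 0 0" --pt "1 -0.01 0 0 0 0 0" --pt "1 0 0 0 0 0 0" --pt "1 0 0 0 0 0 0"

```text
t: 13.5
ee_pos: [0.556, -0.1055, 0.1832]
orientation: [-0.0, 0.665, 0.747, 0.0]
force: [0.2, 0.6, -3.6]
opening: 0.0122
gripper_force: 35.0
```

```bash
python3 -c "
from h import *
go([-22,-237,15],0)"
```

```text
t 13.50 now [ -22.  -231.7  183.2] shift [ -5.4   0.  168.2] rot [-0.01 -0.04  0.06] F [ 0.3  0.5 -3.6] open 12.2 grip 35.0 q7 0.31
```

>>> drive_tool --pt "1 -0.002 0 0.02 0 0 0" --pt "1 -0.003 0 0.035 0 0 0" --pt "1 0 0 0.035 0 0 0" --pt "1 0 0 0.03 0 0 0" --pt "1 0 0 0.02 0 0 0" --pt "1 0 0 0.013 0 0 0" --pt "1 0 0 0.008 0 0 0" --pt "1 0 0 0.003 0 0 0" --pt "1 0 0 0 0 0 0" --pt "1 0 0 0.002 0 0 0" --pt "1 0 0 0 0 0 0"

```text
t: 14.88
ee_pos: [0.5567, -0.1116, 0.0176]
orientation: [0.0, 0.666, 0.746, 0.0]
force: [-0.9, 0.6, -3.8]
opening: 0.0118
gripper_force: 35.0
```

```bash
python3 -c "
from h import *
go([-22,-237,13],0)"
```

```text
t 14.88 now [ -21.9 -237.9   17.6] shift [ 0.9 -0.1  4.6] rot [ 0.03  0.   -0.02] F [-0.8  0.7 -3.8] open 11.8 grip 35.0 q7 0.35
```

>>> drive_tool --pt "1 0 0 0.002 0 0 0" --pt "1 0 0 0.002 0 0 0" --pt "1 0 0 0.001 0 0 0" --pt "1 0 0 0 0 0 0" --pt "1 0 0 0 0 0 0"

```text
t: 15.5
ee_pos: [0.5564, -0.1115, 0.0126]
orientation: [-0.0, 0.666, 0.746, -0.0]
force: [-2.7, 0.4, 4.2]
opening: 0.0119
gripper_force: 35.0
```

```bash
python3 -c "
from h import *
go([-22,-237,13],0)"
```

```text
t 15.50 now [ -22.2 -237.7   12.6] shift [ 0.7  0.2 -0.4] rot [-0.01 -0.01 -0.02] F [-2.7  0.7  4.2] open 11.9 grip 35.0 q7 0.36
```

>>> drive_tool --pt "0.5 0 0 0 0 0 0" --pt "0.5 0 0 0 0 0 0" --pt "0.5 0 0 0 0 0 0" --pt "0.5 0 0 -0.02 0 0 0" --pt "0.5 0 0 -0.04 0 0 0" --pt "0.5 0 0 -0.04 0 0 0" --pt "0.5 0.02 0.002 -0.04 0 0 0" --pt "0.5 0.04 0.002 -0.02 0 0 0" --pt "0.5 0.04 0.002 0 0 0 0" --pt "0.5 0.035 0.002 0 0 0 0" --pt "0.5 0.02 0.002 0 0 0 0" --pt "0.5 0.01 0.002 0 0 0 0" --pt "0.5 0 0 0 0 0 0" --pt "0.5 0 0 0 0 0 0"

```text
t: 17.25
ee_pos: [0.5498, 0.0523, 0.1725]
orientation: [0.0, 0.666, 0.746, -0.0]
force: [0.3, -0.5, -0.1]
opening: 0.0456
gripper_force: 0.0
```

```bash
python3 -c "
from h import *
go([-10,0,40],0)
im=bot.get_image('wrist');pickle.dump(im,open('w2.pkl','wb'))
u,v=proj(im,toW([-.01,0,.02])); print(u,v)
a,b=int(max(0,u-100)),int(max(0,v-80)); save(im,'w2.png',(a,b,200,150),4); print(a,b)
"
```

```text
t 17.25 now [-10.1 -74.3 172.5] shift [ 7.440e+01 -1.000e-01  1.325e+02] rot [ 0.01  0.04 -0.11] F [ 0.3 -0.5 -0.1] open 45.6 grip 0.0 q7 0.00
317.87112504294873 133.63376897285298
217 53
```

View pics/w2.png

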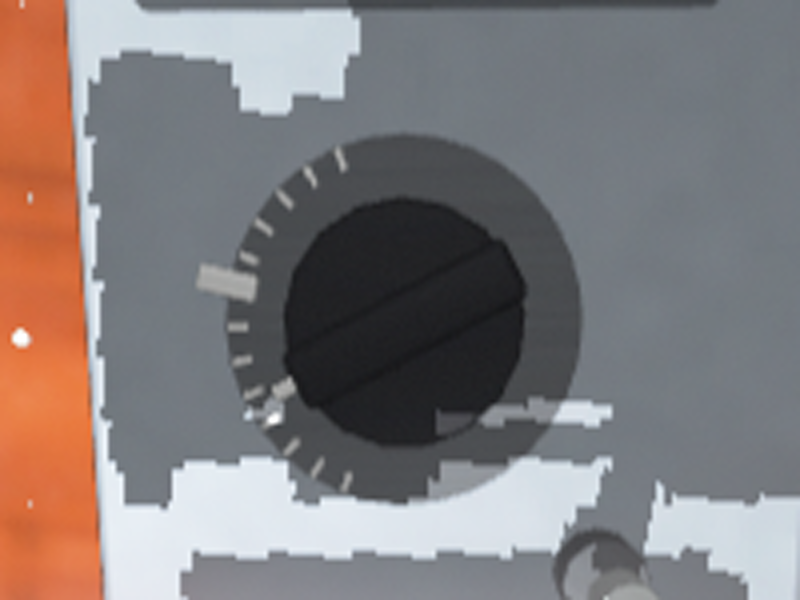

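The crop shows the dial's disc about (404,320) and the bar grip with its pointer to the lower left, its tip at (285,388). The raised mark is at (227,281), larger than the flat ticks. I'll measure both angles with masks and rays.

```bash
python3 -c "
from h import *
im=pickle.load(open('w2.pkl','rb')); c=im['color'].astype(int); P=pts(im); Q=toU(P)*1000
g=cv2.cvtColor(im['color'],cv2.COLOR_RGB2GRAY)
def O(x): return (x+.5)/4-.5
def reg(x,y,w,h,th):
    m=np.zeros(g.shape,bool); x0,y0=217+x//4,53+y//4; m[y0:y0+h//4+1,x0:x0+w//4+1]=1; return m&(g>th)
disc=np.zeros(g.shape,np.uint8); disc[95:168,282:355]=(g[95:168,282:355]<50); n,L,st,cc=cv2.connectedComponentsWithStats(disc); i=1+np.argmax(st[1:,4]); print('disc',cc[i],st[i])
v,u=np.nonzero(L==i); pd=np.array([toU(ray(im,a,b,.028))*1000 for a,b in zip(u,v)]); print('disc circ',cv2.minEnclosingCircle(pd[:,:2].astype(np.float32)))
m=reg(190,255,72,50,135); v,u=np.nonzero(m); w=np.array([toU(ray(im,a,b,.024))*1000 for a,b in zip(u,v)]); print('mark',len(u),w.mean(0),cv2.minAreaRect(w[:,:2].astype(np.float32)))
m=reg(268,372,34,32,120); v,u=np.nonzero(m); p=np.array([toU(ray(im,a,b,.028))*1000 for a,b in zip(u,v)]); print('ptr',len(u),p.mean(0), Q[m].mean(0), 'mark z',Q[reg(190,255,72,50,135)].mean(0))
A=toU(ray(im,217+O(300),53+O(382),.05))*1000; B=toU(ray(im,217+O(511),53+O(268),.05))*1000; print('bar',A,B,np.degrees(np.arctan2(*(B-A)[1::-1])))
"

```

```text
Traceback (most recent call last):
  File "h.py", line 24, in toU
    def toU(p): return U.inv().apply(np.array(p)-C)
                       ~~~~~~~~~~~~~^^^^^^^^^^^^^^^
  File "scipy/spatial/transform/_rotation.pyx", line 2580, in scipy.spatial.transform._rotation.Rotation.apply
ValueError: Expected input of shape (3,) or (P, 3), got (480, 640, 3).
```

```bash
python3 -c "
from h import *
im=pickle.load(open('w2.pkl','rb')); P=pts(im); Q=toU(P.reshape(-1,3)).reshape(480,640,3)*1000
g=cv2.cvtColor(im['color'],cv2.COLOR_RGB2GRAY)
def O(x): return (x+.5)/4-.5
def reg(x,y,w,h,th):
    m=np.zeros(g.shape,bool); x0,y0=217+x//4,53+y//4; m[y0:y0+h//4+1,x0:x0+w//4+1]=1; return m&(g>th)
disc=np.zeros(g.shape,np.uint8); disc[95:168,282:355]=(g[95:168,282:355]<50); n,L,st,cc=cv2.connectedComponentsWithStats(disc); i=1+np.argmax(st[1:,4]); print('disc',cc[i],st[i])
v,u=np.nonzero(L==i); pd=np.array([toU(ray(im,a,b,.028))*1000 for a,b in zip(u,v)]); print('disc circ',cv2.minEnclosingCircle(pd[:,:2].astype(np.float32)))
m=reg(190,255,72,50,135); v,u=np.nonzero(m); w=np.array([toU(ray(im,a,b,.024))*1000 for a,b in zip(u,v)]); print('mark',len(u),w.mean(0),cv2.minAreaRect(w[:,:2].astype(np.float32)))
m=reg(268,372,34,32,120); v,u=np.nonzero(m); p=np.array([toU(ray(im,a,b,.028))*1000 for a,b in zip(u,v)]); print('ptr',len(u),p.mean(0), Q[m].mean(0), 'mark z',Q[reg(190,255,72,50,135)].mean(0))
A=toU(ray(im,217+O(300),53+O(382),.05))*1000; B=toU(ray(im,217+O(511),53+O(268),.05))*1000; print('bar',A,B,np.degrees(np.arctan2(*(B-A)[1::-1])))
"

```

```text
disc [317.33252679 132.58624265] [ 288  102   61   62 2893]
disc circ ((-10.088258743286133, -0.7132015228271484), 24.932071685791016)
mark 102 [-45.20165759   8.47278014  24.        ] ((-45.475189208984375, 9.377644538879395), (8.288264274597168, 11.083821296691895), 88.28297424316406)
ptr 32 [-34.7360345  -13.06460543  28.        ] [-34.66886557 -13.0374775   29.05707438] mark z [-45.21860603   8.484008    23.83470735]
bar [-29.41454021 -10.22816738  50.        ] [ 9.12884676  9.7022319  50.        ] 27.343031849300772
```

The bar stands at +27.3° and the mark at about −14°. I'll move over the dial and turn the tool 62.7° clockwise to grip the bar.

>>> drive_tool --pt "0.5 0.014 0 0 0 0 0" --pt "0.5 0.03 0 0 0 0 0" --pt "0.5 0.02 0 0 0 0 0" --pt "0.5 0.01 0 0 0 0 5" --pt "0.5 0 0 0 0 0 10" --pt "0.5 0 0 0 0 0 10" --pt "0.5 0 0 0 0 0 10" --pt "0.5 0 0 0 0 0 10" --pt "0.5 0 0 0 0 0 10" --pt "0.5 0 0 0 0 0 7.7" --pt "0.5 0 0 0 0 0 0" --pt "0.5 0 0 0 0 0 0"

```text
t: 18.8
ee_pos: [0.5411, 0.1277, 0.1722]
orientation: [-0.0, 0.956, 0.292, -0.0]
force: [-0.1, 0.9, -0.2]
opening: 0.0461
gripper_force: 0.0
```

```bash
python3 -c "
from h import *
go([-10,-0.3,32],0,-62.7)
im=pickle.load(open('w2.pkl','rb')); g=cv2.cvtColor(im['color'],cv2.COLOR_RGB2GRAY)
big=cv2.resize(g,None,fx=8,fy=8,interpolation=cv2.INTER_CUBIC)
x0,y0=(217+45)*8,(53+62)*8; s=big[y0:y0+20*8,x0:x0+22*8]
for th in (150,160,170):
  n,L,st,cc=cv2.connectedComponentsWithStats((s>th).astype(np.uint8)); i=1+np.argmax(st[1:,4]); v,u=np.nonzero(L==i)
  w=np.array([toU(ray(im,(x0+a+.5)/8-.5,(y0+b+.5)/8-.5,.024))[:2]*1000 for a,b in zip(u,v)])
  c=w.mean(0); r=cv2.minAreaRect(w.astype(np.float32)); ev=np.linalg.eigh(np.cov(w.T))[1][:,1]; print(th,c,r,np.degrees(np.arctan(ev[1]/ev[0])))
  for cy in (0,-.3,-.6): print(np.degrees(np.arctan2(c[1]-cy,-10-c[0])))
"

```

```text
t 18.80 now [-10.2   1.6 172.2] shift [ -0.7   1.8 140.2] rot [-0.02  0.01  0.15] F [-0.   0.9 -0.2] open 46.1 grip 0.0 q7 -1.15
150 [-45.37576597   8.15053415] ((-45.30759811401367, 8.211801528930664), (4.468710899353027, 11.20940113067627), 77.02898406982422) -13.541163116031356
12.974464353833689
13.434997395340233
13.893768730881668
160 [-45.25716487   8.16133585] ((-45.291038513183594, 8.22598648071289), (3.9742534160614014, 10.865235328674316), 76.07047271728516) -13.963269927186857
13.033287059755178
13.495143666385253
13.955220245050363
170 [-44.83238517   9.1695273 ] ((-45.06243896484375, 9.135425567626953), (1.3626629114151, 10.447609901428223), 76.676025390625) -13.644012299542162
14.748347275563823
15.208850056781984
15.667349224506399
```

>>> drive_tool --pt "0.5 -0.0005 0.0018 0.03 0 0 0" --pt "0.5 0 0 0.04 0 0 0" --pt "0.5 0 0 0.035 0 0 0" --pt "0.5 0 0 0.02 0 0 0" --pt "0.5 0 0 0.01 0 0 0" --pt "0.5 0 0 0.004 0 0 0" --pt "0.5 0 0 0 0 0 0" --pt "0.5 0 0 0 0 0 0"

```text
t: 19.8
ee_pos: [0.5426, 0.1257, 0.0342]
orientation: [-0.0, 0.957, 0.291, 0.001]
force: [0.6, 0.8, 0.7]
opening: 0.0461
gripper_force: 0.0
```

```bash
python3 -c "
from h import *
go([-10,-0.3,32],0,-62.7)"
```

```text
t 19.80 now [-8.9 -0.5 34.2] shift [-0.9 -0.7  2.2] rot [ 0.02 -0.09 -0.01] F [0.7 0.7 0.7] open 46.1 grip 0.0 q7 -1.08
```

Close on the bar, then turn it 41° clockwise.

>>> drive_tool --pt "0.8 -0.0005 -0.0005 0.001 0 0 0" --pt "1 0 0 0 0 0 0" --pt "1 0 0 0 0 0 0" --pt "1 0 0 0 0 0 0" --pt "1 0 0 0 0 0 5" --pt "1 0 0 0 0 0 7" --pt "1 0 0 0 0 0 7" --pt "1 0 0 0 0 0 7" --pt "1 0 0 0 0 0 7" --pt "1 0 0 0 0 0 5" --pt "1 0 0 0 0 0 3" --pt "1 0 0 0 0 0 0" --pt "1 0 0 0 0 0 0" --force 40

```text
t: 21.42
ee_pos: [0.541, 0.1262, 0.0324]
orientation: [-0.0, 0.998, -0.062, -0.0]
force: [-1.9, 2.8, 2.3]
opening: 0.0114
gripper_force: 40.0
```

```bash
python3 -c "
from h import *
go([-10,-0.3,32],0,-103.7)"
```

```text
t 21.43 now [-10.5   0.2  32.4] shift [0.6 0.4 0.4] rot [-0.04  0.02  0.07] F [-1.6  3.   2.3] open 11.4 grip 40.0 q7 -1.66
```

>>> drive_tool --pt "0.5 0 0 0 0 0 0" --pt "0.5 0 0 0 0 0 0" --pt "0.5 0 0 -0.02 0 0 0" --pt "0.5 0 0 -0.04 0 0 0" --pt "0.5 0 0 -0.04 0 0 -10" --pt "0.5 0 0 -0.04 0 0 -10.5" --pt "0.5 0 0 0 0 0 -10.5" --pt "0.5 0 0 0 0 0 -10.5" --pt "0.5 0 0 0 0 0 -10.5" --pt "0.5 0 0 0 0 0 -10.5" --pt "0.5 0 0 0 0 0 -10.5" --pt "0.5 0 0 0 0 0 -10.5" --pt "0.5 0 0 0 0 0 -10.5" --pt "0.5 -0.02 0 0 0 0 -9.7" --pt "0.5 -0.03 0 0 0 0 0" --pt "0.5 -0.02 0 0 0 0 0" --pt "0.5 -0.004 0 0 0 0 0" --pt "0.5 0 0 0 0 0 0" --pt "0.5 0 0 0 0 0 0"

```text
t: 23.8
ee_pos: [0.5461, 0.0533, 0.1726]
orientation: [-0.0, 0.665, 0.747, 0.0]
force: [-0.1, 0.7, 0.2]
opening: 0.0457
gripper_force: 0.0
```

```bash
python3 -c "
from h import *
go([-22.2,-237.7,12.6],0)
im=bot.get_image('wrist');pickle.dump(im,open('w3.pkl','wb'))
u,v=proj(im,toW([-.01,0,.02])); a,b=int(max(0,u-100)),int(max(0,v-80)); save(im,'w3.png',(a,b,200,150),4); print(u,v,a,b)
"
```

```text
t 23.80 now [-13.6 -72.8 172.6] shift [-164.9   -8.8  159.9] rot [ 0.02 -0.03  0.08] F [-0.   0.7  0.2] open 45.7 grip 0.0 q7 0.03
322.53214285884883 135.7687796808248 222 55
```

View pics/w3.png

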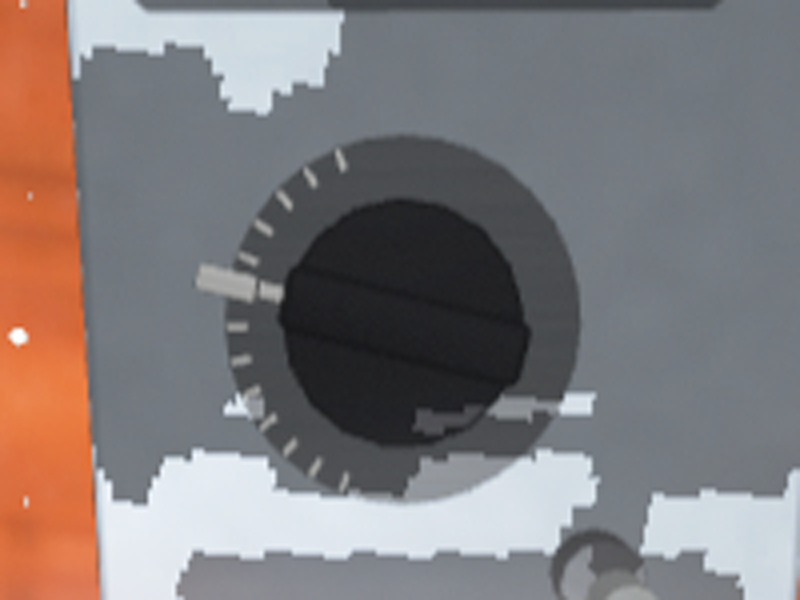

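The crop shows the pointer at (270,292) in line with the raised mark at (227,281). The bar slopes 13.5° against 13.6° for the mark, so the dial is set. Now I'll fetch the guard.

>>> drive_tool --pt "0.5 -0.02 -0.001 0 0 0 0" --pt "0.5 -0.04 -0.002 0 0 0 0" --pt "0.5 -0.04 -0.002 0 0 0 0" --pt "0.5 -0.035 -0.002 0.01 0 0 0" --pt "0.5 -0.02 -0.001 0.02 0 0 0" --pt "0.5 -0.01 -0.001 0.03 0 0 0" --pt "0.5 0 0 0.03 0 0 0" --pt "0.5 0 0 0.03 0 0 0" --pt "0.5 0 0 0.02 0 0 0" --pt "0.5 0 0 0.013 0 0 0" --pt "0.5 0 0 0.006 0 0 0" --pt "0.5 0 0 0 0 0 0" --pt "0.5 0 0 0 0 0 0"

```text
t: 25.48
ee_pos: [0.5568, -0.1131, 0.0141]
orientation: [0.001, 0.666, 0.746, 0.0]
force: [0.3, 0.0, -0.4]
opening: 0.0459
gripper_force: 0.0
```

```bash
python3 -c "
from h import *
go([-22.2,-237.7,12.6],0)"
```

```text
t 25.48 now [ -22.1 -239.4   14.1] shift [ 1.7 -0.1  1.5] rot [ 0.08  0.02 -0.02] F [ 0.3  0.  -0.4] open 45.9 grip 0.0 q7 0.40
```

>>> drive_tool --pt "0.5 0.0015 0 0.001 0 0 0" --pt "0.8 0 0 0 0 0 0" --pt "1 0 0 0 0 0 0" --pt "1 0 0 0 0 0 0" --pt "1 0 0 0 0 0 0" --pt "1 0 0 0 0 0 0" --pt "1 0 0 -0.01 0 0 0" --pt "1 0 0 -0.03 0 0 0" --pt "1 0 0 -0.04 0 0 0" --pt "1 0 0 -0.04 0 0 0" --pt "1 0 0 -0.03 0 0 0" --pt "1 0 0 -0.02 0 0 0" --pt "1 0 0 0 0 0 0" --pt "1 0 0 0 0 0 0" --force 35

```text
t: 27.22
ee_pos: [0.5549, -0.1113, 0.1814]
orientation: [-0.001, 0.666, 0.746, -0.0]
force: [-0.3, 0.7, -3.4]
opening: 0.0116
gripper_force: 35.0
```

```bash
python3 -c "
from h import *
go([-4,-20,181],0)
im=bot.get_image('wrist');pickle.dump(im,open('w4.pkl','wb'));save(im,'w4.png')
s=bot.sense(); z=s['ee_pos'][2]
q=quat(s['orientation'])
# predicted plate left edge corners (guard frame) with tcp at guard (-4,1,12.6)
for g in ([-60,67,4],[51,67,4],[-4,32,40]):
    d=(np.array(g)-[-4,0,12.6]); t=np.array([d[1],d[0],-d[2]])/1000
    print(g,proj(im,s['ee_pos']+q.apply(t)))
"
```

```text
t 27.23 now [ -23.7 -237.3  181.4] shift [217.3  19.6   0.5] rot [-0.09 -0.03 -0.01] F [-0.2  0.8 -3.4] open 11.6 grip 35.0 q7 0.35
[-60, 67, 4] (np.float64(190.55608950388637), np.float64(150.88802698561244))
[51, 67, 4] (np.float64(442.8849689868683), np.float64(150.94631263643026))
[-4, 32, 40] (np.float64(318.05622979432906), np.float64(251.82974619869245))
```

View pics/w4.png

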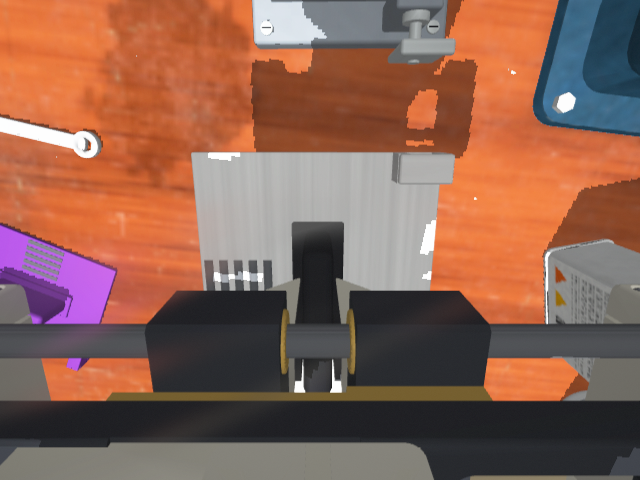

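The wrist picture shows the guard held straight. Its left edge is at row 152.5 against a predicted 151, so the TCP sits at about guard y +0.7 mm. I'll carry it back over the unit and tip it to 17.2° on the way.

>>> drive_tool --pt "1 0.02 0.002 0 0 0 0" --pt "1 0.035 0.003 0 0 0 0" --pt "1 0.04 0.004 0 0 0 0" --pt "1 0.04 0.004 0 0 0 0" --pt "1 0.035 0.003 0 0 0 0" --pt "1 0.025 0.002 0 0 0 0" --pt "1 0.015 0.001 0 0 0 0" --pt "1 0.005 0 0 0 -4 0" --pt "1 0 0 0 0 -5 0" --pt "1 0 0 0 0 -5 0" --pt "1 0 0 0 0 -3.2 0" --pt "1 0 0 0 0 0 0" --pt "1 0 0 0 0 0 0"

```text
t: 28.9
ee_pos: [0.5503, 0.1033, 0.182]
orientation: [0.111, 0.659, 0.737, -0.1]
force: [-0.2, 0.4, -2.1]
opening: 0.0121
gripper_force: 35.0
```

```bash
python3 -c "
from h import *
go(guard([-4,.7,13],17.2)+[0,-18,3],17.2)"
```

```text
t 28.90 now [ -3.9 -23.6 182. ] shift [36.6 -0.1 84.1] rot [-0.06 -0.02 -0.08] F [-0.2  0.4 -2.1] open 12.1 grip 35.0 q7 -0.41
```

>>> drive_tool --pt "1 0.01 0 -0.003 0 0 0" --pt "1 0.006 0 0.019 0 0 0" --pt "1 0.008 0 0.0255 0 0 0" --pt "1 0.006 0 0.02 0 0 0" --pt "1 0.003 0 0.01 0 0 0" --pt "1 0.002 0 0.007 0 0 0" --pt "1 0.001 0 0.004 0 0 0" --pt "1 0 0 0 0 0 0" --pt "1 0 0 0 0 0 0"

```text
t: 30.02
ee_pos: [0.5495, 0.1144, 0.0934]
orientation: [0.112, 0.658, 0.738, -0.099]
force: [0.5, 0.3, -3.1]
opening: 0.0116
gripper_force: 35.0
```

```bash
python3 -c "
from h import *
go(guard([-4,.7,13],17.2)+[0,-18,2.5],17.2)
go(guard([-4,.7,13],17.2)+[0,-0.5,1.5],17.2)"
```

```text
t 30.02 now [ -3.3 -12.5  93.4] shift [-0.1 -0.7  3.2] rot [ 0.05 -0.02 -0.03] F [ 0.5  0.3 -3.1] open 11.6 grip 35.0 q7 -0.47
t 30.02 now [ -3.3 -12.5  93.4] shift [16.9 -0.7 -1.1] rot [ 0.05 -0.02 -0.03] F [ 0.5  0.3 -3.1] open 11.6 grip 35.0 q7 -0.47
```

>>> drive_tool --pt "1 0.0005 -0.0005 0.0015 0 0 0" --pt "1 0.0004 0 0.0015 0 0 0" --pt "1 0.003 0 -0.0008 0 0 0" --pt "1 0.003 0 -0.0008 0 0 0" --pt "1 0.003 0 -0.0008 0 0 0" --pt "1 0.002 0 -0.0005 0 0 0" --pt "1 0.002 0 -0.0005 0 0 0" --pt "1 0 0 0 0 0 0"

```text
t: 31.02
ee_pos: [0.5471, 0.1277, 0.0891]
orientation: [0.112, 0.658, 0.738, -0.099]
force: [0.3, 0.2, -2.5]
opening: 0.0119
gripper_force: 35.0
```

```bash
python3 -c "
from h import *
go(guard([-4,.7,13],17.2)+[0,-0.5,1.5],17.2)"
```

```text
t 31.02 now [-4.2  1.  89.1] shift [ 2.8  0.2 -1.2] rot [ 0.   -0.01  0.  ] F [ 0.3  0.1 -2.5] open 11.9 grip 35.0 q7 -0.49
```

>>> drive_tool --pt "1 0.001 0 -0.0004 0 0 0" --pt "1 0.001 0 -0.0004 0 0 0" --pt "1 0.0008 0 -0.0002 0 0 0" --pt "1 0 0 0 0 0 0" --pt "1 0 0 0 0 0 0"

```text
t: 31.65
ee_pos: [0.5468, 0.1302, 0.0892]
orientation: [0.112, 0.658, 0.738, -0.1]
force: [0.2, -0.3, -2.7]
opening: 0.0119
gripper_force: 35.0
```

```bash
python3 -c "
from h import *
go(guard([-4,.7,13],17.2)+[0,-0.5,1],17.2)
for t in (14,11,8,5): print(t,guard([-4,.7,13],t)+[0,-.3,0.7])
im=bot.get_image('top');pickle.dump(im,open('t5.pkl','wb'))
im=bot.get_image('side');pickle.dump(im,open('s5.pkl','wb'))"
```

```text
t 31.65 now [-4.3  3.6 89.2] shift [0.5 0.3 0.2] rot [-0.01  0.01 -0.02] F [ 0.2 -0.3 -2.7] open 11.9 grip 35.0 q7 -0.50
14 [-4.          3.03575049 85.16646507]
11 [-4.          2.15379909 81.91389995]
8 [-4.          1.44328248 78.6196346 ]
5 [-4.          0.90614814 75.29269835]
```

>>> drive_tool --pt "1 0 0 0.0018 0 1.5 0" --pt "1 0 0 0.0018 0 1.5 0" --pt "1 0 0 0.0018 0 1.5 0" --pt "1 0 0 0.0018 0 1.5 0" --pt "1 0 0 0.0018 0 1.6 0" --pt "1 0 0 0.0018 0 1.6 0" --pt "1 0 0 0 0 0 0" --pt "1 0 0 0 0 0 0"

```text
t: 32.75
ee_pos: [0.5471, 0.128, 0.0787]
orientation: [0.052, 0.664, 0.744, -0.046]
force: [-0.1, 0.5, -4.2]
opening: 0.0117
gripper_force: 35.0
```

```bash
python3 -c "
from h import *
go(guard([-4,.7,13],8)+[0,-0.3,.7],8)
for t in (6,4,2,0): print(t,guard([-4,.7,13],t)+[0,-.3,0.5])
"
```

```text
t 32.75 now [-4.2  1.3 78.7] shift [0.2 0.2 0.1] rot [-0.01 -0.01 -0.02] F [-0.1  0.5 -4.2] open 11.7 grip 35.0 q7 -0.32
6 [-4.          1.06582752 76.20474587]
4 [-4.          0.76590099 73.97803341]
2 [-4.          0.54386831 71.74221012]
0 [-4.   0.4 69.5]
```

The guard sits on the pintle with only its own weight in the force reading. I'll let go, leaving it on the plunger, rise, and move over the right knuckle to press it with shut fingers.

>>> drive_tool --pt "0.6 0 0 0 0 0 0" --pt "0.6 0 0 0 0 0 0" --pt "0.6 0 0 0 0 0 0" --pt "0.6 0 0 -0.01 0 0 0" --pt "0.6 0 0 -0.025 0 0 0" --pt "0.6 0 0 -0.025 0 0 0" --pt "0.9 0 0 -0.02 0 2 0" --pt "1 -0.02 0.015 0 0 2 0" --pt "1 -0.02 0.015 0 0 0 0" --pt "1 -0.015 0.01 0 0 0 0" --pt "1 -0.008 0.004 0 0 0 0" --pt "1 0 0 0 0 0 0" --pt "1 0 0 0 0 0 0" --force 20

```text
t: 34.38
ee_pos: [0.596, 0.0827, 0.1628]
orientation: [0.026, 0.665, 0.746, -0.023]
force: [-0.1, 0.6, -0.2]
opening: 0.0003
gripper_force: 0.0
```

```bash
python3 -c "
from h import *
go([40,-57,100],4)
print(guard([40,-67,20],8),guard([40,-55,20],8))
im=bot.get_image('side');pickle.dump(im,open('s6.pkl','wb'));save(im,'s6.png',(300,160,110,100),6)"
```

```text
t 34.38 now [ 39.2 -49.2 162.8] shift [-3.4  0.8 63.2] rot [-0.04 -0.04  0.06] F [-0.1  0.6 -0.2] open 0.3 grip 0.0 q7 -0.11
[ 40.         -64.32365406  94.27353001] [ 40.         -52.44043724  92.6034528 ]
```

View pics/s6.png

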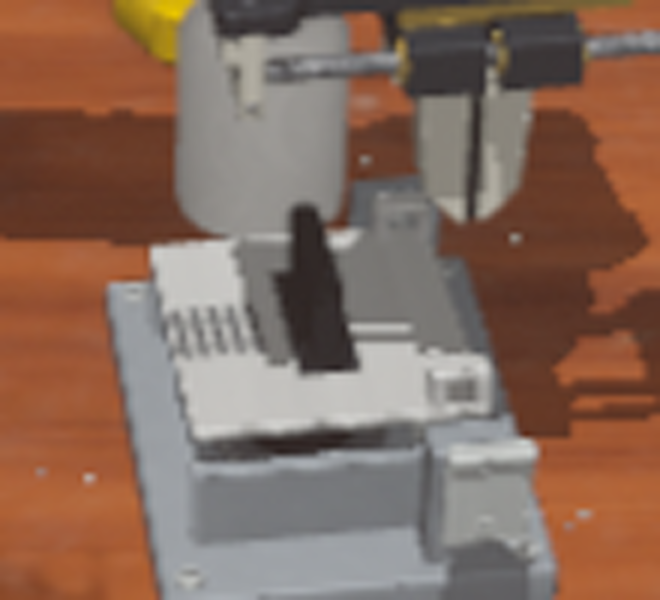

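The crop shows the guard back on, its right knuckle up at (458,385) above the housing, the left knuckle at the bracket, and the jar upright. Now I'll press on the right knuckle.

>>> drive_tool --pt "1 -0.002 0.001 0.02 0 0 0" --pt "1 -0.003 0 0.022 0 0 0" --pt "1 0 0 0.012 0 0 0" --pt "1 0 0 0.006 0 0 0" --pt "1 0 0 0 0 0 0" --pt "1 0 0 0.004 0 0 0" --pt "1 0 0 0.003 0 0 0" --pt "1 0 0 0.003 0 0 0" --pt "1 0 0 0.002 0 0 0" --pt "1 0 0 0 0 0 0"

```text
t: 35.67
ee_pos: [0.5991, 0.0716, 0.0917]
orientation: [0.026, 0.665, 0.746, -0.023]
force: [0.9, -1.0, 1.1]
opening: 0.0003
gripper_force: 0.7
```

```bash
python3 -c "
from h import *
go([40,-60,74],0)"
```

```text
t 35.67 now [ 41.  -60.7  91.7] shift [ 1.9 -1.  17.6] rot [ 0.02  4.01 -0.03] F [ 0.8 -1.1  1.1] open 0.3 grip 0.7 q7 -0.09
```

>>> drive_tool --pt "1 0 -0.0005 0.003 0 0.5 0" --pt "1 0 -0.0005 0.003 0 0.5 0" --pt "1 0 0 0.003 0 0.5 0" --pt "1 0 0 0.002 0 0.5 0" --pt "1 0 0 0.001 0 0.5 0" --pt "1 0 0 0 0 0 0"

```text
t: 36.42
ee_pos: [0.5984, 0.0712, 0.0798]
orientation: [0.01, 0.666, 0.746, -0.008]
force: [1.4, 1.1, 3.2]
opening: 0.0008
gripper_force: 1.6
```

```bash
python3 -c "
from h import *
go([40,-60,74],0)"
```

```text
t 36.42 now [ 40.3 -61.   79.8] shift [ 1.1 -0.3  5.8] rot [ 0.06  1.46 -0.03] F [1.5 0.9 3.2] open 0.8 grip 1.6 q7 -0.04
```

>>> drive_tool --pt "1 0.001 0 0.001 0 0.5 0" --pt "1 0.001 0 0.001 0 0.5 0" --pt "1 0 0 0.001 0 0.4 0" --pt "1 0 0 0 0 0 0" --pt "1 0 0 0 0 0 0"

```text
t: 37.05
ee_pos: [0.5975, 0.0724, 0.0765]
orientation: [0.001, 0.666, 0.746, -0.001]
force: [0.9, -2.2, 3.6]
opening: 0.0002
gripper_force: 1.8
```

```bash
python3 -c "
from h import *
go([40,-60,74],0)"
```

```text
t 37.05 now [ 39.5 -59.7  76.5] shift [-0.3  0.5  2.5] rot [-0.03  0.12 -0.04] F [ 0.7 -2.3  3.6] open 0.2 grip 1.8 q7 -0.01
```

>>> drive_tool --pt "1 0.001 0 0.001 0 0 0" --pt "1 0 0 0.001 0 0 0" --pt "1 0 0 0 0 0 0"

```text
t: 37.42
ee_pos: [0.5975, 0.0726, 0.0761]
orientation: [0.001, 0.666, 0.746, -0.001]
force: [-4.8, -5.6, 16.0]
opening: 0.0005
gripper_force: 8.2
```

```bash
python3 -c "
from h import *
go([40,-60,74],0)"
```

```text
t 37.42 now [ 39.6 -59.5  76.1] shift [-0.5  0.4  2.1] rot [-0.02  0.17 -0.06] F [-5.4 -5.1 16. ] open 0.5 grip 8.2 q7 -0.01
```

>>> drive_tool --pt "1 0 0 -0.005 0 0 0" --pt "1 0 0 -0.02 0 0 0" --pt "1 0 0 -0.04 0 0 0" --pt "1 0 0 -0.04 0 0 0" --pt "1 -0.02 0 -0.02 0 0 0" --pt "1 -0.03 -0.02 0 0 0 0" --pt "1 -0.01 -0.01 0 0 0 0" --pt "1 0 0 0 0 0 0" --pt "1 0 0 0 0 0 0"

```text
t: 38.55
ee_pos: [0.5747, 0.013, 0.1995]
orientation: [0.0, 0.665, 0.747, -0.0]
force: [-1.3, 0.3, 0.2]
opening: 0.0002
gripper_force: 0.0
```

```bash
python3 -c "
from h import *
go([40,-60,74],0)
im=bot.get_image('wrist');pickle.dump(im,open('w7.pkl','wb'))
Q=toU(pts(im).reshape(-1,3)).reshape(480,640,3)*1000
m=(Q[...,0]>-58)&(Q[...,0]<-22)&(abs(Q[...,1])<62)&(Q[...,2]>45)&(Q[...,2]<90); print('plate',len(Q[m]),np.polyfit(Q[m][:,1],Q[m][:,2],1))
m=(Q[...,2]>96)&(Q[...,2]<108)&(Q[...,1]<-95)&(Q[...,1]>-135)&(abs(Q[...,0]-40)<20); print('tab',m.sum(),np.percentile(Q[m],[2,50,98],axis=0).round(1) if m.any() else '')
side=bot.get_image('side');pickle.dump(side,open('s7.pkl','wb'))
a=cv2.resize(im['color'][:330,160:480],(640,660))[:600]; b=side['color'][170:270,310:410]
b=cv2.resize(b,(600,600),interpolation=cv2.INTER_CUBIC)
o=np.hstack([cv2.resize(a,(400,375)),cv2.resize(b,(375,375))]); cv2.imwrite('pics/f.png',o[:,:,::-1])
s0=pickle.load(open('side0.pkl','rb'));
for n,s in (('before',s0),('after',side)):
  q=toU(pts(s).reshape(-1,3))*1000; m=(q[:,2]>90)&(q[:,2]<108)&(q[:,1]<-95)&(q[:,1]>-140)&(abs(q[:,0]-40)<14); print(n,m.sum(),np.median(q[m],axis=0))
"
```

```text
t 38.55 now [  10.1 -116.1  199.5] shift [ 56.1  30.  125.4] rot [-0.01  0.04  0.09] F [-1.3  0.4  0.2] open 0.2 grip 0.0 q7 0.08
plate 7779 [-1.90924195e-02  6.13578160e+01]
tab 523 [[  25.2 -117.8   99.8]
 [  39.8 -113.3  101.8]
 [  55.2 -109.7  103.3]]
before 73 [  41.16710783 -115.31562377  100.24114024]
after 74 [  40.27030104 -115.57391057  101.0335654 ]
```

View pics/f.png

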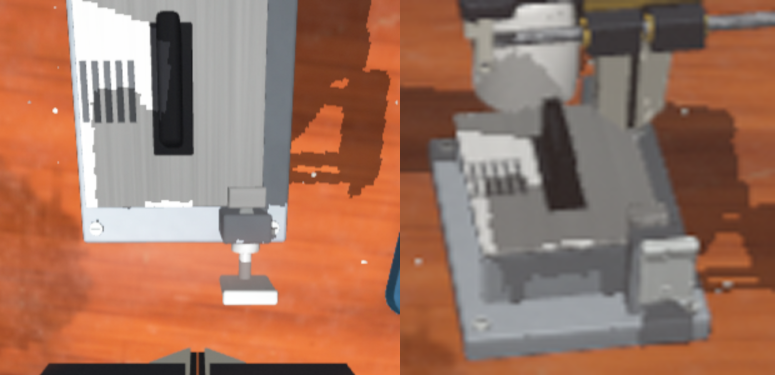

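The last view shows the guard down: its slope is −0.019, so the right end floats about 2.5 mm, held against the plunger by the pin. The tab is back home (y −115.6 against −115.3 at the start), and the jar is upright. Handing in.

```bash
python3 -c "
from h import *
print(bot.close_job())"
```

```text
the job is handed in; nothing more can be done
None
```

The job is handed in at about 39 s of the 72 s: the dial was set to the mark (within about 1° by the camera), the guard is back on its pintle with the sprung pin snapped home, and the jar still stands; the hand-in gave no verdict.

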